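Stand the bigger egg in the empty egg cup

TASK

Breakfast is being laid: of the two brown eggs standing in the low white enamelled egg rack, take the bigger one and stand it upright, pointed end up as it is now, in the empty white egg cup. Lower it in rather than dropping it, keep the egg cup standing where it is, and leave the smaller egg and the egg already served in the other cup alone.

Things in the scene. Friction and masses are not known exactly. Their poses are not given: they have to be found in the camera images.
- egg: The bigger brown egg: 44 mm in diameter (widest 22 mm above its lower end), 57 mm tall, about 62 g. Origin at its blunt lower end; z runs to the pointed end, up at the start. It stands in one of the two round holes (30 mm wide, 96 mm apart, either one) of a fixed white enamelled rack 84 x 200 mm, top 40 mm above the ledge; the egg's lower end hangs about 6 mm below that top.
- cup: The empty egg cup, white porcelain, loose, 120 g: foot 50 mm across, thin stem, round bowl 48 mm across at the rim, 41 mm inside. Origin at the centre of its underside, on the ledge; z up. The rim is 46 mm above the origin; when the egg stands in the cup, its lower end is centred, about 31 mm above the cup's origin.
- small_egg: The smaller brown egg, in the rack's other hole, to be left there: 36 mm in diameter, 46 mm tall. Origin at its blunt lower end, z up to the pointed end.
- served_egg: An egg of the same kind as the bigger one (44 x 57 mm), already standing in a second, identical egg cup; not to be touched. Origin at its blunt lower end, z up to the pointed end.
There are look-alikes about, which are no part of the job. Leave any blue, green or purple look-alike of the cup alone.

How it is judged:
At the end, for the whole second after the job is handed in: The bigger egg rests still in the bowl of the empty cup, pointed end up and within 15 degrees of upright, its lower end within 10 mm of the cup's axis and 26 to 40 mm above the cup's underside; the cup stands upright (within about 6 degrees) and less than 40 mm from where it began (horizontal distance between egg and cup below 0.01 m and z of egg in the frame of cup between 0.026 and 0.04 m and angle between egg's own z axis and vertical below 0.262 rad and angle between cup's own z axis and vertical below 0.1 rad and distance of cup from where it was at the start of the episode below 0.04 m and contact force between egg and cup above 0.1 N and linear speed of egg below 0.03 m/s); the robot touches nothing.
It fails at once if the bigger egg falls freely (faster than 0.6 m/s, a drop of about 20 mm) out of the fingers (linear speed of egg above 0.6 m/s and contact force between egg and the fingers below 0.05 N).
It fails at once if the smaller egg is moved more than 15 mm (distance of small_egg from where it was at the start of the episode above 0.015 m).
It fails at once if the served egg is moved more than 15 mm (distance of served_egg from where it was at the start of the episode above 0.015 m).
It also fails if it takes over 38 s, if anything falls off the work surface, if the arm or the gripper's body presses on something with over 40 N, if the wrist force passes 120 N, or if a joint passes its speed limit or range.

ROBOT

A 6-joint arm with a two-finger parallel gripper is mounted at the origin on the work surface. World frame = base frame: x ahead of the robot, y to its left, z up, the work surface at z = 0. Lengths are in m, angles in rad, forces in N, time in s.
With the tool pointing down it reaches from about 0.375 to 0.975 m from the base axis. Payload 3.8 kg.
Tool frame: the origin (TCP) lies at the very end of the fingers, on their centre line; the grasp point (between the pads) lies 19 mm behind it; z points along the fingers, y is the line along which they close (so a half turn about z gives the same grasp; the last joint's range is limited). The gripper opens to 88 mm and grips with 3 to 60 N. Pads are 18 mm wide; open, the fingers measure 123 mm over their backs; the gripper's body (75 mm by 187 mm) begins 45 mm behind the grasp point.
Start: joints at [1.282, 0.264, 1.604, -0, 1.274, -0.037], TCP at [0.168, 0.654, 0.239] pointing down, gripper open.
Joint ranges: [-2.63, 2.63], [-0.94, 2.18], [0.31, 2.57], [-1.31, 4.45], [0, 2.66], [-2.55, 2.55]. Speed limits (rad/s): [2.57, 2.57, 3.14, 3.14, 3.14, 3.14].

INTERFACE

Orientations are given as a rotation vector (axis times angle).
In Python, from station import env, imaging gives the robot as it stands.
- The arm moves only by the tool drive_tool, never from a script. Its argument "motion" is one flat list of numbers, 5 for each row, row after row: the opening, from 0 (shut) to 1 (fully open), then the shift along the tool's x, y, z in mm, then the turn about the tool's z in degrees. In form: [grip, dx, dy, dz, roll, grip, dx, dy, dz, roll, ...]. A call has 1 to 20 rows; each row is the pose to reach, as a shift and turn from the pose commanded when the call began, along the tool's axes at that moment; what a row does not reach only later rows make up. A row lasts 1/12 s, in which the tool goes at most 41.7 mm and 7.16 degrees, less where a joint would pass 70% of its speed; a pose out of reach is approached as far as the arm can. A call with a gripper value outside its range is refused whole. The fingers move at their own pace and stop on an object; "newtons" is the grip in N (left out, the last holds). Time passes only in rows, so rows that repeat a pose let the fingers close. It gives the time, the measured TCP pose, the force, the opening and the grip force at its end, in the units of the state.
- env.get_state(): the state, without advancing time (a new reading comes with each control period).
- imaging.get_image(name): name is "side" or "top" or "wrist"; returns the picture (400x640x3 uint8, blue, green, red); there is no depth.
- imaging.get_calibration(name): a dict with "vfov" (degrees; the focal length in pixels is half the picture's height over the tangent of half this angle, whatever the lens; pixels are square), "cx", "cy" (the principal point, pixels), "extrinsics" (4x4, takes a point from camera to world coordinates). Camera axes: x right, y up, looking along -z (the intrinsics and any distortion apply to the point x, -y, -z); pixel columns grow to the right and rows downward; lengths in m; the calibration is good to about 2 mm. A picture is of the moment at which its call begins: read the wrist's pose just before it. get_calibration takes no time and is no camera call; for the wrist camera it gives the pose at the moment of the call.
- env.sign_off(): hands the job in; it is judged then, once.
The state is a dict: "time": time; "q": joint angles; "joint_vel": joint speeds; "effort": joint torques, N m; "ee_pos": TCP position; "orientation": TCP orientation; "ft_force": force on the tool from outside, world axes, zero at the start; "ft_torque": the same for the moment, N m; "gripper_width": finger opening in m; "gripper_force": force on a finger pad.
Only numpy, scipy, OpenCV 4.12 (cv2) and the standard library are available. Lean on these libraries where they do the work, as an engineer would, in place of code of your own. Each camera call takes 0.05 s, during which the arm holds its last target. There are 200 camera calls.

## Working session

There is one attempt and no reset: what is moved stays moved. The work goes in short steps, Python scripts to look and compute and a tool call to move; the robot and the scene stay as the last step left them, time stands still between calls to the robot, and variables do not carry over. Pictures are saved under pics/ and viewed, at most 10 in all, crops included, and the job is handed in when it is done.

Besides the shell and the picture viewer there is one more tool, called as a command line: name --argument value ..., lists and objects as JSON in quotes. drive_tool: Moves the arm, as the interface text tells. Its arguments: {"type":"object","properties":{"motion":{"type":"array"},"newtons":{"type":"number"}},"required":["motion"]}

```bash
mkdir -p pics; python3 - <<'E'
from station import env, imaging
import cv2, numpy as np
s=env.get_state(); print(s['ee_pos'],s['orientation'],s['gripper_width'],s['time'])
for n in ['side','top','wrist']:
    c=imaging.get_calibration(n); print(n,c)
    im=imaging.get_image(n); cv2.imwrite(f'pics/{n}0.png',im)
E
```

```text
[0.16799386 0.65303377 0.23741237] [-0.39449458 -3.11637906  0.00337522] 0.0881675946723676 0.0
side {'vfov': 47.455667199606324, 'cx': 324.1234620637459, 'cy': 205.19848725656516, 'extrinsics': array([[-9.99252186e-01,  2.78410574e-02, -2.68317746e-02,
         4.85565876e-01],
       [-3.86596087e-02, -7.06646402e-01,  7.06509941e-01,
         5.83656505e-01],
       [ 7.09406822e-04,  7.07018909e-01,  7.07194287e-01,
         6.88985632e-01],
       [ 0.00000000e+00,  0.00000000e+00,  0.00000000e+00,
         1.00000000e+00]])}
top {'vfov': 50.81117313963578, 'cx': 319.06690738599104, 'cy': 200.99700262130105, 'extrinsics': array([[ 0.00189021,  0.99703788, -0.07688878,  0.43345769],
       [-0.99989615,  0.00298295,  0.01409968, -0.02156537],
       [ 0.01428727,  0.07685414,  0.99693998,  1.03591348],
       [ 0.        ,  0.        ,  0.        ,  1.        ]])}
wrist {'vfov': 61.73582729091647, 'cx': 327.5683172176902, 'cy': 200.98731672466806, 'extrinsics': array([[ 0.2488248 , -0.93158505, -0.26501982,  0.09980505],
       [ 0.96854527,  0.23861987,  0.07057351,  0.6709222 ],
       [-0.00250624, -0.27424414,  0.96165684,  0.38297656],
       [ 0.        ,  0.        ,  0.        ,  1.        ]])}
```

View pics/top0.png

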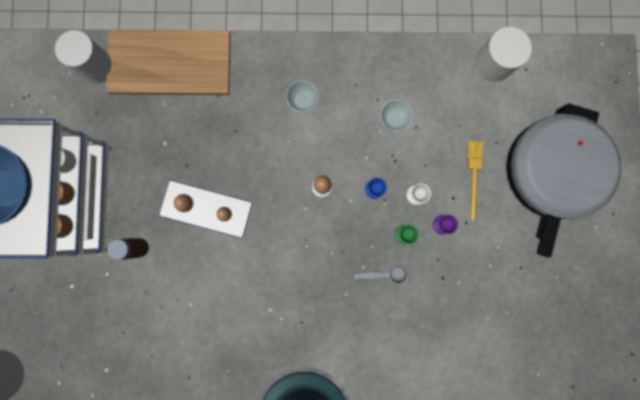

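View pics/side0.png

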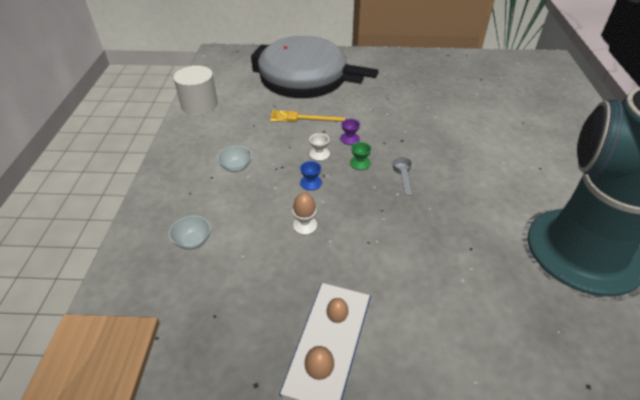

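View pics/wrist0.png

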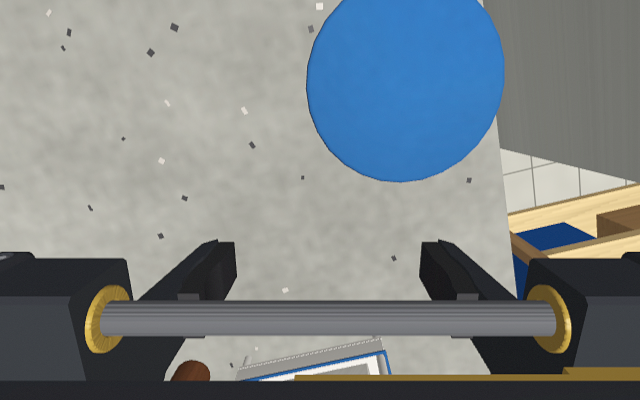

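The top view shows the brown eggs in the rack at (183,203), bigger, and (224,214), smaller. The served egg is at (322,187). The cups are blue (376,188), white and empty (419,194), green (406,234) and purple (445,225). The side view agrees: bigger egg (319,362), small egg (338,310), served egg (304,206), white empty cup (319,147). The target is the white cup with no egg in it. Next I triangulate and confirm in crops.

```bash
cat > h.py <<'E'
import numpy as np, cv2
from station import env, imaging
def ray(c,u,v):
    f=200/np.tan(np.radians(c['vfov'])/2); E=c['extrinsics']
    d=E[:3,:3]@np.array([(u-c['cx'])/f,-(v-c['cy'])/f,-1]); return E[:3,3],d/np.linalg.norm(d)
def plane(c,u,v,z):
    o,d=ray(c,u,v); return o+d*(z-o[2])/d[2]
def tri(c1,p1,c2,p2):
    o1,d1=ray(c1,*p1);o2,d2=ray(c2,*p2)
    t=np.linalg.lstsq(np.c_[d1,-d2],o2-o1,rcond=None)[0]
    a=o1+t[0]*d1;b=o2+t[1]*d2; return (a+b)/2,np.linalg.norm(a-b)
def brown(im):
    h=cv2.cvtColor(im,cv2.COLOR_BGR2HSV); return cv2.inRange(h,(3,70,50),(18,255,255))
def white(im):
    h=cv2.cvtColor(im,cv2.COLOR_BGR2HSV); return cv2.inRange(h,(0,0,165),(180,45,255))
def blobs(m,roi,amin=40):
    x0,y0,x1,y1=roi; k=np.zeros_like(m);k[y0:y1,x0:x1]=m[y0:y1,x0:x1]
    cs=cv2.findContours(k,cv2.RETR_EXTERNAL,cv2.CHAIN_APPROX_NONE)[0]
    return [(cv2.fitEllipse(c),cv2.boundingRect(c),cv2.minAreaRect(c)) for c in cs if cv2.contourArea(c)>amin]
E
python3 - <<'E'
from h import *
np.set_printoptions(precision=4,suppress=True)
t=cv2.imread('pics/top0.png');s=cv2.imread('pics/side0.png')
T=imaging.get_calibration('top');S=imaging.get_calibration('side')
R={'egg':((165,185,203,220),(300,338,338,385)),'small':((210,202,240,226),(322,294,354,326)),'served':((308,170,336,198),(290,190,320,220))}
for n,(a,b) in R.items():
    A=blobs(brown(t),a);B=blobs(brown(s),b)
    ea,eb=A[0][0],B[0][0]
    print(n,ea,eb,tri(T,ea[0],S,eb[0]))
for n,im,r in (('top',t,(400,175,438,212)),('side',s,(300,128,338,165))):
    for e,b,m in blobs(white(im),r): print('cup',n,e,b)
for e,b,m in blobs(white(t),(150,170,260,245),500):
    print('rack',m); P=[plane(T,*p,0.04) for p in cv2.boxPoints(m)]; print(np.array(P),np.mean(P,0))
for z in (.04,.046): pass
cr=[cv2.resize(t[170:250,155:255],(400,320),interpolation=2),cv2.resize(t[155:235,365:465],(400,320),interpolation=2)]
cs=[cv2.resize(s[300:380,280:380],(400,280),interpolation=2),cv2.resize(s[115:195,280:380],(400,280),interpolation=2)]
cv2.imwrite('pics/crop.png',np.vstack([np.hstack(cr),np.hstack(cs)]))
E
```

```text
egg ((182.6482391357422, 202.77972412109375), (14.558065414428711, 16.482515335083008), 95.9432144165039) ((318.9522399902344, 362.4355773925781), (26.711904525756836, 31.331270217895508), 0.060055386275053024) (array([0.5039, 0.2795, 0.0623]), np.float64(0.0009013719832230637))
small ((223.3201904296875, 213.63014221191406), (11.161951065063477, 11.867384910583496), 65.0727767944336) ((337.16204833984375, 309.9775085449219), (19.1790714263916, 22.41514015197754), 179.7279052734375) (array([0.4793, 0.1869, 0.0555]), np.float64(0.000605039202784085))
served ((321.9393005371094, 184.01815795898438), (15.053707122802734, 15.888900756835938), 3.646787166595459) ((303.9453125, 204.73037719726562), (20.094425201416016, 23.198205947875977), 178.09121704101562) (array([ 0.5484, -0.0419,  0.0625]), np.float64(0.0005106332237716942))
cup top ((415.54052734375, 195.1635284423828), (16.922042846679688, 18.373279571533203), 117.53530883789062) (406, 186, 18, 19)
cup top ((422.7355651855469, 192.0389404296875), (15.209162712097168, 15.902247428894043), 157.8422088623047) (415, 183, 16, 19)
cup side ((319.4234313964844, 154.01596069335938), (11.042384147644043, 20.552701950073242), 90.10269165039062) (310, 149, 20, 12)
cup side ((318.8931579589844, 138.74781799316406), (11.98615837097168, 19.997207641601562), 91.3182601928711) (309, 133, 21, 13)
rack ((204.9489288330078, 208.68893432617188), (85.73471069335938, 36.78817367553711), 15.124007225036621)
[[0.4755 0.3416 0.04  ]
 [0.5597 0.3216 0.04  ]
 [0.5071 0.1251 0.04  ]
 [0.4234 0.1464 0.04  ]] [0.4914 0.2337 0.04  ]
```

View pics/crop.png

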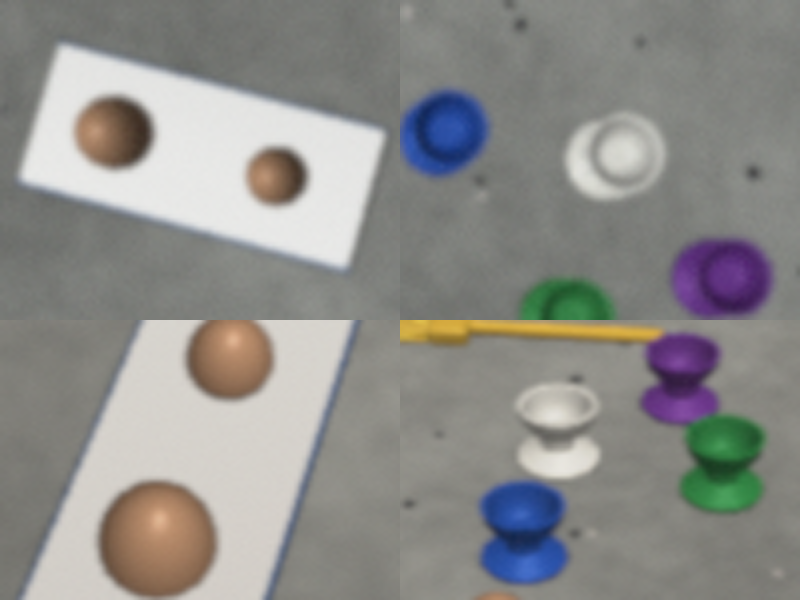

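The crops confirm the big egg (left of the rack) and the empty white cup; the rack measures 86 x 203 mm at z = 0.04, so the ledge is at z ≈ 0. Hole geometry and triangulation agree on the egg to within 1 mm: (0.504, 0.280). The tool's y already lies along the rack axis. I raise the arm and go above the egg.

drive_tool --motion '[0.85, 0, -20, -30, 0, 0.85, 0, -50, -60, 0, 0.85, -30, -70, -60, 0, 0.85, -60, -90, -60, 0, 0.85, -95, -108, -60, 0, 0.85, -130, -125, -60, 0, 0.85, -165, -143, -60, 0, 0.85, -200, -160, -60, 0, 0.85, -235, -180, -60, 0, 0.85, -270, -200, -60, 0, 0.85, -305, -220, -60, 0, 0.85, -340, -240, -60, 0, 0.85, -375, -258, -60, 0, 0.85, -400, -270, -50, 0, 0.85, -418, -278, -20, 0, 0.85, -418, -278, 10, 0, 0.85, -418, -278, 40, 0, 0.85, -418, -278, 60, 0, 0.85, -418, -278, 60, 0, 0.85, -418, -278, 60, 0]' --newtons 12

```text
time: 1.82
ee_pos: [0.5026, 0.2797, 0.1772]
orientation: [-0.394, -3.114, 0.003]
ft_force: [-0.1, -0.2, 0.8]
gripper_width: 0.0745
gripper_force: 0.0
```

```bash
python3 - <<'E'
from h import *
from scipy.spatial.transform import Rotation as Ro
np.set_printoptions(precision=4,suppress=True)
T=imaging.get_calibration('top');S=imaging.get_calibration('side')
print('rim',tri(T,(421,193.5),S,(319,139)),plane(T,421,193.5,.046),plane(S,319,139,.046))
print('foot top',plane(T,416.5,194.5,.004))
for k in range(3):
    s=env.get_state();W=imaging.get_calibration('wrist');im=imaging.get_image('wrist')
    print(s['ee_pos'])
cv2.imwrite('pics/w1.png',im)
R=Ro.from_rotvec(s['orientation']).as_matrix();print(R)
for e,b,m in blobs(brown(im),(0,0,640,400),300): print(e,b,plane(W,*e[0],.06))
E
```

```text
rim (array([ 0.5294, -0.2772,  0.0457]), np.float64(0.0020355872798043673)) [ 0.5283 -0.2771  0.046 ] [ 0.5304 -0.277   0.046 ]
foot top [ 0.5299 -0.2767  0.004 ]
[0.5026 0.2797 0.1772]
[0.5039 0.2805 0.1792]
[0.5047 0.2809 0.1804]
[[-0.9685  0.2489  0.0022]
 [ 0.2489  0.9685  0.001 ]
 [-0.0018  0.0015 -1.    ]]
((211.72946166992188, 191.7539520263672), (40.8380241394043, 45.640560150146484), 72.06546783447266) (189, 171, 46, 42) [0.4788 0.1896 0.06  ]
((326.12371826171875, 194.93186950683594), (51.23153305053711, 52.73427963256836), 0.7584258317947388) (300, 169, 53, 53) [0.5047 0.2797 0.06  ]
```

View pics/w1.png

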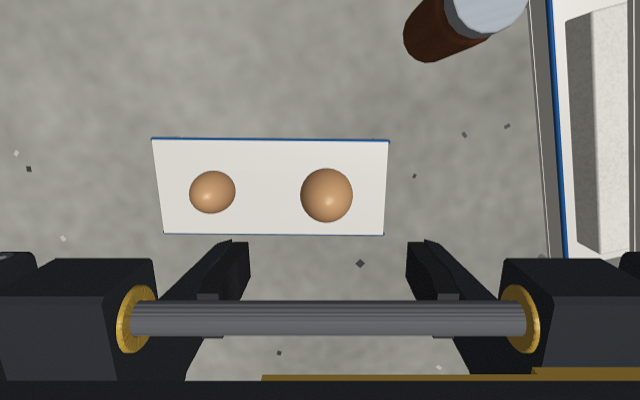

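The wrist view shows the big egg (326,195) centred between the fingers and the small egg (212,192) clear of them. Its ray gives (0.505, 0.280), against the TCP at (0.504, 0.280). I descend to tip z ≈ 0.052, so the tips stay above the cup rim when I place the egg.

drive_tool --motion '[0.85, 0, 0, 30, 0, 0.85, 0, 0, 60, 0, 0.85, 0, 0, 85, 0, 0.85, 0, 0, 105, 0, 0.85, 0, 0, 118, 0, 0.85, 0, 0, 127, 0, 0.85, 0, 0, 127, 0, 0.85, 0, 0, 127, 0, 0.4, 0, 0, 127, 0, 0.4, 0, 0, 127, 0, 0.4, 0, 0, 127, 0, 0.4, 0, 0, 127, 0, 0.4, 0, 0, 127, 0, 0.4, 0, 0, 127, 0, 0.4, 0, 0, 127, 0, 0.4, 0, 0, 127, 0]' --newtons 12

```text
time: 3.3
ee_pos: [0.504, 0.2802, 0.0522]
orientation: [0.394, 3.116, -0.0]
ft_force: [0.0, -1.8, 4.7]
gripper_width: 0.0432
gripper_force: 12.0
```

drive_tool --motion '[0.4, 0, 0, -3, 0, 0.4, 0, 0, -8, 0, 0.4, 0, 0, -15, 0, 0.4, 0, 0, -25, 0, 0.4, 0, 0, -40, 0, 0.4, 0, 0, -55, 0, 0.4, 0, 0, -75, 0, 0.4, 0, 0, -95, 0, 0.4, 0, 0, -100, 0, 0.4, 0, 0, -100, 0]'

```text
time: 4.13
ee_pos: [0.5054, 0.2813, 0.1547]
orientation: [0.394, 3.112, 0.005]
ft_force: [-0.2, -0.2, -0.4]
gripper_width: 0.0435
gripper_force: 12.0
```

```bash
python3 - <<'E'
from h import *
np.set_printoptions(precision=4,suppress=True)
s=env.get_state();W=imaging.get_calibration('wrist');print(s['ee_pos'],s['gripper_width'],s['gripper_force'],s['ft_force'])
im=imaging.get_image('wrist');cv2.imwrite('pics/w2.png',im)
cs=imaging.get_image('side');cv2.imwrite('pics/s2.png',cs)
for e,b,m in blobs(brown(im),(0,0,640,400),200): print(e,b)
v=np.vstack([cv2.resize(im,(480,300)),cv2.resize(cs[200:400,200:440],(480,300*4//3))[:300]]);cv2.imwrite('pics/v2.png',v)
E
```

```text
[0.5054 0.2813 0.1547] 0.043549896518713625 11.999901160597801 [-0.1865 -0.2098 -0.3822]
((327.6665954589844, 263.5110168457031), (86.47899627685547, 100.03995513916016), 90.51527404785156) (280, 219, 96, 82)
((199.12771606445312, 198.6676025390625), (44.98765182495117, 51.294795989990234), 71.70693969726562) (174, 176, 51, 46)
((482.8303527832031, 28.815109252929688), (13.13255786895752, 43.58463668823242), 93.23442077636719) (461, 22, 48, 16)
```

View pics/v2.png

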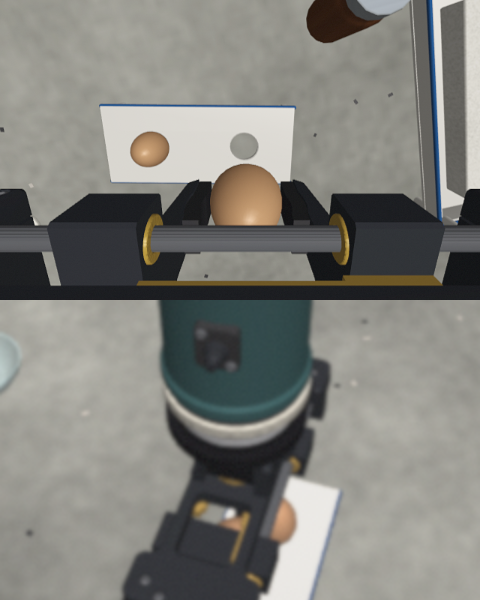

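The wrist view shows the egg upright between the pads, the hole empty and the small egg unmoved. Now I carry it to above the cup at (0.530, -0.277), a tool shift of (-164, -533) mm.

drive_tool --motion '[0.4, 0, 0, -15, 0, 0.4, -3, -10, -35, 0, 0.4, -8, -27, -50, 0, 0.4, -16, -52, -55, 0, 0.4, -26, -84, -55, 0, 0.4, -36, -116, -55, 0, 0.4, -46, -148, -55, 0, 0.4, -56, -180, -55, 0, 0.4, -66, -213, -55, 0, 0.4, -76, -246, -55, 0, 0.4, -86, -279, -55, 0, 0.4, -96, -312, -55, 0, 0.4, -106, -345, -55, 0, 0.4, -116, -378, -55, 0, 0.4, -126, -410, -55, 0, 0.4, -136, -442, -55, 0, 0.4, -145, -472, -55, 0, 0.4, -153, -498, -55, 0, 0.4, -159, -518, -55, 0, 0.4, -164, -533, -55, 0]'

```text
time: 5.9
ee_pos: [0.5286, -0.2783, 0.2045]
orientation: [-0.396, -3.113, -0.002]
ft_force: [-0.0, 1.0, -0.2]
gripper_width: 0.0432
gripper_force: 12.0
```

drive_tool --motion '[0.4, 0, 0, 5, 0, 0.4, 0, 0, 20, 0, 0.4, 0, 0, 40, 0, 0.4, 0, 0, 55, 0, 0.4, 0, 0, 60, 0, 0.4, 0, 0, 60, 0, 0.4, 0, 0, 60, 0, 0.4, 0, 0, 60, 0]'

```text
time: 6.57
ee_pos: [0.5304, -0.2766, 0.1476]
orientation: [0.393, 3.116, -0.001]
ft_force: [0.5, -0.3, -1.8]
gripper_width: 0.0432
gripper_force: 12.0
```

```bash
python3 - <<'E'
from h import *
np.set_printoptions(precision=4,suppress=True)
W=imaging.get_calibration('wrist')
P=[]
for k in range(4):
    s=env.get_state();P.append(s['ee_pos']);im=imaging.get_image('wrist')
print(np.array(P),s['orientation'],s['gripper_width'],s['ft_force'])
cv2.imwrite('pics/w3.png',im)
for e,b,m in blobs(brown(im),(0,0,640,400),200): print('brown',e,b)
for e,b,m in blobs(white(im),(0,0,640,400),200): print('white',e,b,plane(W,*e[0],.046))
E
```

```text
[[ 0.5304 -0.2766  0.1476]
 [ 0.5306 -0.2768  0.148 ]
 [ 0.5306 -0.2769  0.1481]
 [ 0.5306 -0.277   0.148 ]] [ 0.3939  3.1148 -0.0013] 0.04335931926206568 [ 0.286   0.6784 -0.0394]
brown ((327.7091979980469, 263.44903564453125), (86.51398468017578, 100.14813995361328), 90.35818481445312) (280, 219, 96, 82)
brown ((628.7792358398438, 151.72946166992188), (25.7095947265625, 58.47640609741211), 2.5485246181488037) (614, 122, 26, 57)
white ((588.1329345703125, 353.70526123046875), (13.727043151855469, 49.99940872192383), 13.560890197753906) (579, 336, 21, 42) [ 0.7235 -0.0887  0.046 ]
white ((323.03558349609375, 355.82232666015625), (42.3306999206543, 208.77719116210938), 90.19939422607422) (236, 336, 184, 39) [ 0.6677 -0.3161  0.046 ]
white ((68.00908660888672, 357.1611022949219), (13.88278579711914, 58.88185119628906), 164.71505737304688) (56, 336, 25, 44) [ 0.613  -0.5356  0.046 ]
white ((343.96875, 126.87869262695312), (293.1364440917969, 787.7725830078125), 92.74797058105469) (0, 0, 640, 300) [ 0.4796 -0.2515  0.046 ]
```

View pics/w3.png

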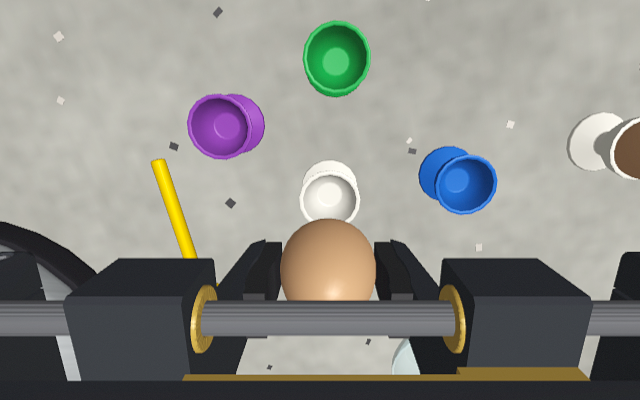

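The wrist view shows the held egg at column 328. The white cup's rim spans columns 300–360, with its top edge at row ~171. I cast rays to check the alignment.

```bash
python3 - <<'E'
from h import *
np.set_printoptions(precision=4,suppress=True)
W=imaging.get_calibration('wrist');im=cv2.imread('pics/w3.png')
for r in (195,200,205):
    h=cv2.cvtColor(im[r,280:380][None],cv2.COLOR_BGR2HSV)[0];g=im[r,280:380].astype(int).mean(1);print(r,[ (280+i,int(g[i])) for i in list(range(15,26))+list(range(74,86))])
h=im[155:185,330].astype(int).mean(1);print('col330',list(zip(range(155,185),h.astype(int))))
for p in ((330,171),(330,172),(300,200),(360,200),(330,200)): print(p,plane(W,*p,.046))
print('egg',plane(W,328,262,.154))
E
```

```text
195 [(295, 186), (296, 185), (297, 186), (298, 184), (299, 180), (300, 236), (301, 244), (302, 249), (303, 240), (304, 198), (305, 204), (354, 120), (355, 170), (356, 238), (357, 243), (358, 252), (359, 222), (360, 175), (361, 173), (362, 175), (363, 175), (364, 176), (365, 176)]
200 [(295, 186), (296, 186), (297, 186), (298, 182), (299, 205), (300, 239), (301, 247), (302, 251), (303, 215), (304, 207), (305, 211), (354, 126), (355, 115), (356, 211), (357, 239), (358, 245), (359, 252), (360, 192), (361, 175), (362, 176), (363, 176), (364, 176), (365, 176)]
205 [(295, 186), (296, 185), (297, 186), (298, 184), (299, 180), (300, 233), (301, 243), (302, 251), (303, 245), (304, 209), (305, 214), (354, 123), (355, 177), (356, 240), (357, 243), (358, 251), (359, 202), (360, 176), (361, 176), (362, 178), (363, 177), (364, 177), (365, 178)]
col330 [(155, np.int64(176)), (156, np.int64(175)), (157, np.int64(176)), (158, np.int64(175)), (159, np.int64(163)), (160, np.int64(208)), (161, np.int64(242)), (162, np.int64(246)), (163, np.int64(245)), (164, np.int64(245)), (165, np.int64(245)), (166, np.int64(245)), (167, np.int64(245)), (168, np.int64(245)), (169, np.int64(246)), (170, np.int64(243)), (171, np.int64(250)), (172, np.int64(251)), (173, np.int64(242)), (174, np.int64(203)), (175, np.int64(125)), (176, np.int64(153)), (177, np.int64(170)), (178, np.int64(181)), (179, np.int64(187)), (180, np.int64(194)), (181, np.int64(201)), (182, np.int64(221)), (183, np.int64(239)), (184, np.int64(244))]
(330, 171) [ 0.5084 -0.2696  0.046 ]
(330, 172) [ 0.5092 -0.2698  0.046 ]
(300, 200) [ 0.5246 -0.2975  0.046 ]
(360, 200) [ 0.5361 -0.2529  0.046 ]
(330, 200) [ 0.5303 -0.2752  0.046 ]
egg [ 0.5287 -0.2764  0.154 ]
```

Cup axis ≈ (0.5305, -0.2757), TCP (0.5306, -0.277): about 1 mm off along tool y. I correct that and lower.

drive_tool --motion '[0.4, 0, 1, 20, 0, 0.4, 0, 1, 40, 0, 0.4, 0, 1, 58, 0, 0.4, 0, 1, 70, 0, 0.4, 0, 1, 78, 0, 0.4, 0, 1, 84, 0, 0.4, 0, 1, 88, 0, 0.4, 0, 1, 91, 0, 0.4, 0, 1, 93, 0, 0.4, 0, 1, 94, 0, 0.4, 0, 1, 94, 0, 0.4, 0, 1, 94, 0, 0.4, 0, 1, 94, 0]'

```text
time: 7.85
ee_pos: [0.5303, -0.2759, 0.0532]
orientation: [0.394, 3.116, -0.001]
ft_force: [-0.0, 0.0, -0.1]
gripper_width: 0.0433
gripper_force: 12.0
```

drive_tool --motion '[0.4, 0, 0, 1, 0, 0.4, 0, 0, 2, 0, 0.4, 0, 0, 2, 0, 0.4, 0, 0, 3, 0, 0.4, 0, 0, 3, 0, 0.4, 0, 0, 3, 0]'

```text
time: 8.35
ee_pos: [0.53, -0.2756, 0.0497]
orientation: [-0.395, -3.117, -0.0]
ft_force: [0.6, 0.9, 0.2]
gripper_width: 0.0434
gripper_force: 12.0
```

drive_tool --motion '[0.4, 0, 0, 0.5, 0, 0.4, 0, 0, 1, 0, 0.4, 0, 0, 1, 0, 0.4, 0, 0, 1, 0]'

```text
time: 8.68
ee_pos: [0.5302, -0.2758, 0.0495]
orientation: [0.394, 3.116, -0.0]
ft_force: [-1.8, 1.5, 5.9]
gripper_width: 0.0434
gripper_force: 12.0
```

```bash
python3 - <<'E'
from h import *
np.set_printoptions(precision=4,suppress=True)
for n in ('side','top'): 
    im=imaging.get_image(n); cv2.imwrite(f'pics/{n}4.png',im)
s=cv2.imread('pics/side4.png');w=imaging.get_image('wrist')
st=env.get_state();print(st['ee_pos'],st['ft_force'])
cv2.imwrite('pics/v4.png',np.vstack([cv2.resize(s[80:230,240:400],(480,450),interpolation=2)[:300],cv2.resize(w[100:300,160:480],(480,300))]))
E
```

```text
[ 0.5302 -0.2758  0.0495] [-1.9345  2.1621  5.722 ]
```

View pics/v4.png

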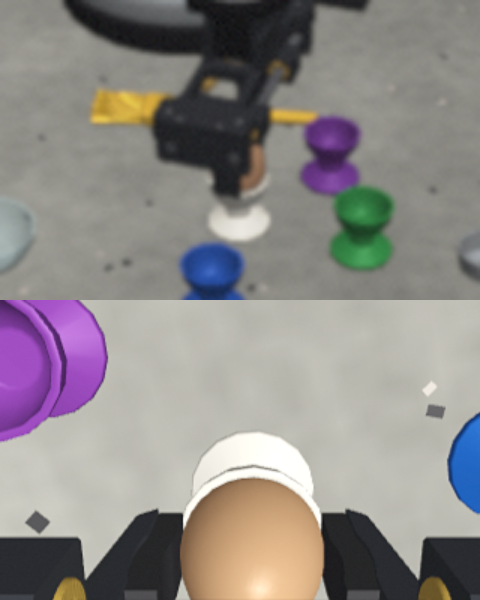

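The egg sits in the bowl, upright and centred in the rim, and the 6 N upward force shows it is seated. I open gently and then withdraw straight up.

drive_tool --motion '[0.5, 0, 0, 0, 0, 0.52, 0, 0, 0, 0, 0.54, 0, 0, 0, 0, 0.57, 0, 0, 0, 0, 0.6, 0, 0, 0, 0, 0.65, 0, 0, 0, 0, 0.7, 0, 0, 0, 0, 0.7, 0, 0, 0, 0, 0.7, 0, 0, -5, 0, 0.7, 0, 0, -15, 0, 0.7, 0, 0, -30, 0, 0.7, 0, 0, -50, 0, 0.7, 0, 0, -75, 0, 0.7, 0, 0, -100, 0, 0.7, 0, 0, -130, 0, 0.7, 0, 0, -150, 0, 0.7, 0, 0, -150, 0, 0.7, 0, 0, -150, 0]'

```text
time: 10.33
ee_pos: [0.5312, -0.2764, 0.2013]
orientation: [0.394, 3.112, -0.003]
ft_force: [-0.6, -0.1, 0.2]
gripper_width: 0.0616
gripper_force: 0.0
```

```bash
python3 - <<'E'
from h import *
s=imaging.get_image('side');w=imaging.get_image('wrist')
cv2.imwrite('pics/v5.png',np.vstack([cv2.resize(s[80:180,240:400],(480,300),interpolation=2),cv2.resize(w,(480,300))]))
E
```

```text
(no output)
```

View pics/v5.png

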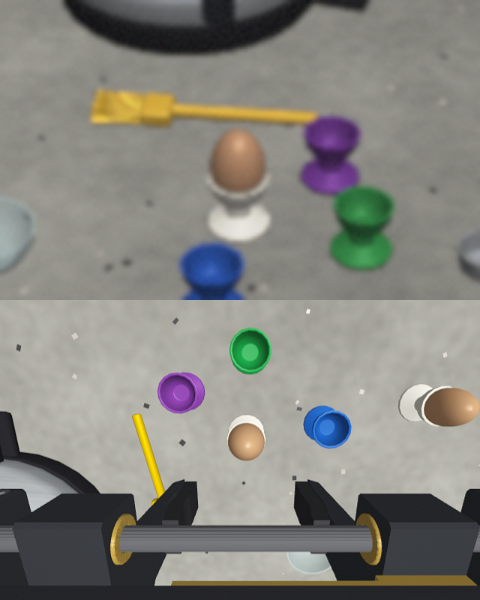

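The egg stands upright, pointed end up, in the white cup. The cup hasn't moved and the gripper is clear, so I hand in.

```bash
python3 -c "
from station import env
print(env.sign_off())"
```

```text
the job is handed in; nothing more can be done
None
```

The bigger egg stands upright, pointed end up, in the empty white cup; the cup and the other eggs look unmoved in the last pictures, and the job was handed in at about 10.5 s (`sign_off` returned no verdict).

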